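# Second slotted weight on the load-cell hanger

### The job

The load-cell rig on the electronics bench is to be calibrated with two equal slotted weights, and one is already on its hanger. Take the other large slotted steel weight from the bench and lower it over the stem so that it lies flat on the first one, with its slot facing the opposite way to the slot below so that neither can slide off. Set it down gently rather than dropping it, and leave the first weight seated on the hanger.

Things in the scene. Friction and masses are not known exactly. Their poses are not given: they have to be found in the camera images.
- weight_centre (a point): Large slotted weight to hang, lying flat: plain steel disc, 60 mm across, 18 mm thick, 0.28 kg, with a slot 20 mm wide from the rim to 10 mm past the centre. Point: its centre, half-way up. x points along the slot to its open mouth, z up. Rim flats 57 mm apart at +y and -y suit a grasp from above. Not wanted: the small slotted weight (42 mm) and the plain ring (60 mm, no slot) near it
- weight_mouth (a point): Open mouth of that weight's slot: the point at its rim, 30 mm from its centre along its x axis, half-way up. Same axes
- lower_centre (a point): First slotted weight, already on the hanger: same shape and size (60 mm disc, 18 mm thick, 20 mm slot), loose, lying flat on the pan with the stem in its slot. Point: its centre, half-way up. x points along its slot to the open mouth, z up
- hanger_seat (a point): Hanger of the load-cell rig: round steel pan 56 mm across with a thin upright stem (6 mm across, free round top 53 mm above the pan) at its centre, on an aluminium beam over a plywood base fixed to the bench. Point: on the stem's axis at the pan's upper face, 45 mm above the bench; the first weight's top is 18 mm above this point. z up, x along the beam
Things that resemble listed ones, but are neither listed nor needed, are in the scene too. Of the things shaped like the part that bears hanger_seat, the wooden one is meant. Leave any turquoise look-alike of the part that bears weight_centre alone.

How it is judged:
By the outcome, as a careful person would: the job done as asked, in the order asked, and still so for the second after the job is handed in, with the robot touching nothing.
It also fails if it takes over 38 s, if anything falls off the work surface, if the arm or the gripper's body presses on something with over 40 N, if the wrist force passes 120 N, or if a joint passes its speed limit or range.

### The arm

A 6-joint arm with a two-finger parallel gripper is mounted at the origin on the work surface. World frame = base frame: x ahead of the robot, y to its left, z up, the work surface at z = 0. Lengths are in m, angles in rad, forces in N, time in s.
With the tool pointing down it reaches from about 0.325 to 0.9 m from the base axis. Payload 6.1 kg.
Tool frame: the origin (TCP) lies midway between the tips of the shut fingers; the grasp point (between the pads) lies 19 mm behind it (arm.tcp_to_grasp is the distance from the TCP to the grasp point, in m); z points along the fingers, y is the direction in which the jaws open and shut (so a half turn about z gives the same grasp; the last joint's range is limited). The gripper opens to 87 mm and grips with 3 to 60 N. Pads are 19 mm wide; open, the fingers measure 117 mm over their backs; the gripper's body (75 mm by 190 mm) begins 51 mm behind the grasp point.
Start: joints at [-0.126, 0.22, 1.526, -0, 1.395, -0.126], TCP at [0.625, -0, 0.223] pointing down, gripper open.
Joint ranges: [-2.98, 2.98], [-0.91, 2.08], [0.09, 2.57], [-1.24, 4.39], [0.2, 2.65], [-2.68, 2.68]. Speed limits (rad/s): [2.57, 2.57, 3.01, 3.14, 3.14, 3.14].

### API

Orientations are given as a rotation vector (axis times angle).
In Python, from bench import read_state, vision, ticket, arm gives the robot as it stands.
- The arm moves only by the tool send_rows, never from a script. Its argument "rows" is a list of rows, each a list of 7 numbers: the turn, a rotation vector about the tool's x, y, z in rad, then the shift along the tool's x, y, z in m, then the gripper's target within -1 to 1 (shut at 1, half-way at 0, fully open at -1). In form: [[wx, wy, wz, dx, dy, dz, gripper], ...]. A call has 1 to 20 rows; each row is the pose to reach, as a shift and turn from the pose commanded when the call began, along the tool's axes at that moment; what a row does not reach only later rows make up. A row lasts 1/8 s, in which the tool goes at most 62.5 mm and 10.7 degrees, less where a joint would pass 70% of its speed; a pose out of reach is approached as far as the arm can. A call with a gripper value outside its range is refused whole. The fingers move at their own pace and stop on an object; "newtons" is the grip in N (left out, the last holds). Time passes only in rows, so rows that repeat a pose let the fingers close. It gives the time, the measured TCP pose, the force and the opening at its end, in the units of the state.
- read_state(): the state, without advancing time (a new reading comes with each control period).
- vision.camera(name): name is "scene" or "side" or "wrist"; returns the picture (400x640x3 uint8, blue, green, red); there is no depth.
- vision.camera_model(name): a dict with "camera_matrix" (3x3 intrinsics, pixels), "view" (4x4, takes a point from world to camera coordinates). Camera axes: x right, y down, z forward; pixel columns grow to the right and rows downward; lengths in m; the calibration is good to about 2 mm. A picture is of the moment at which its call begins: read the wrist's pose just before it. camera_model takes no time and is no camera call; for the wrist camera it gives the pose at the moment of the call.
- ticket.close_job(): hands the job in, once; it reports no verdict.
The state is a dict: "clock": time; "joints": joint angles; "dq": joint speeds; "joint_torque": joint torques, N m; "eef_pos": TCP position; "eef_rot": TCP orientation; "contact_force": force on the tool from outside, world axes, zero at the start; "ft_torque": the same for the moment, N m; "gripper_width": finger opening in m.
Only numpy, scipy, OpenCV 4.12 (cv2) and the standard library are available. Lean on these libraries where they do the work, as an engineer would, in place of code of your own. Each camera call takes 0.05 s, during which the arm holds its last target. There are 200 camera calls.

## Working session

There is one attempt and no reset: what is moved stays moved. The work goes in short steps, Python scripts to look and compute and a tool call to move; the robot and the scene stay as the last step left them, time stands still between calls to the robot, and variables do not carry over. Pictures are saved under pics/ and viewed, about 8 in all and at most 12, crops included, and the job is handed in when it is done.

Besides the shell and the picture viewer there is one more tool, called after "Request:" by a JSON object that holds its "name" and its "arguments", one argument or row to a line. send_rows: Moves the arm, as the interface text tells. Its arguments: {"type":"object","properties":{"rows":{"type":"array","items":{"type":"array","items":{"type":"number"}}},"newtons":{"type":"number"}},"required":["rows"]}

```bash
mkdir -p pics; cat > h.py <<'E'
import numpy as np,cv2
from bench import read_state,vision,ticket,arm
def ray(m,u,v):
    K=np.array(m["camera_matrix"]);V=np.array(m["view"]);R=V[:3,:3];t=V[:3,3]
    return -R.T@t, R.T@np.linalg.inv(K)@np.array([u,v,1.])
def onz(m,u,v,z):
    c,d=ray(m,u,v);return c+d*(z-c[2])/d[2]
def proj(m,p):
    K=np.array(m["camera_matrix"]);V=np.array(m["view"]);q=K@(V[:3,:3]@np.array(p)+V[:3,3]);return q[:2]/q[2]
E
python3 - <<'E'
from h import *
for n in("scene","side","wrist"):
    m=vision.camera_model(n);cv2.imwrite(f"pics/{n}0.png",vision.camera(n));np.savez(f"pics/{n}0.npz",**{k:np.array(m[k]) for k in("camera_matrix","view")})
    print(n,ray(m,320,200)[0].round(3),onz(m,320,200,0).round(3))
print(read_state(),arm.tcp_to_grasp)
E
```

```text
scene [ 1.486 -0.183  0.792] [ 0.408 -0.024  0.   ]
side [0.385 0.642 0.626] [ 0.477 -0.042  0.   ]
wrist [0.625 0.073 0.383] [ 0.628 -0.039  0.   ]
{'clock': 0.15, 'joints': array([-1.26100368e-01,  2.21050453e-01,  1.52735295e+00, -5.48774792e-06,
        1.39466214e+00, -1.26107298e-01]), 'dq': array([ 1.70257237e-03, -2.64194177e-03, -4.65226751e-03,  3.44518970e-06,
       -4.47211313e-04,  3.43184430e-04]), 'joint_torque': array([ 5.44750201e-04, -4.95191681e+01, -3.87881935e+01,  6.99610985e-02,
        5.31197037e-02, -7.11234907e-05]), 'eef_pos': array([6.24532605e-01, 5.33298315e-05, 2.21682689e-01]), 'eef_rot': array([-2.22061160e+00, -2.22062913e+00,  1.42339808e-03]), 'contact_force': array([0.03983625, 0.24311442, 0.41329232]), 'ft_torque': array([-0.00481079,  0.01025294,  0.00169256]), 'gripper_width': 0.0870868653294829} 0.0187
```

View pics/scene0.png

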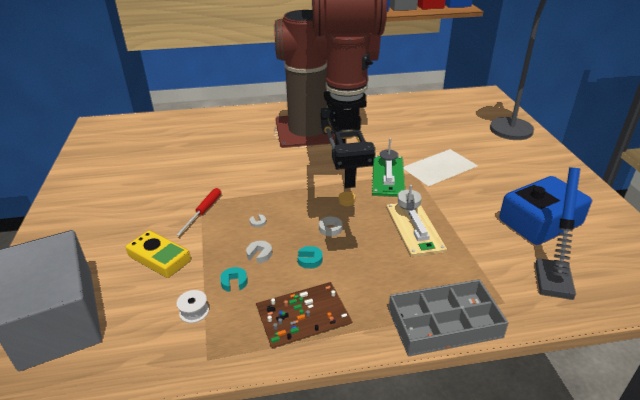

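View pics/side0.png

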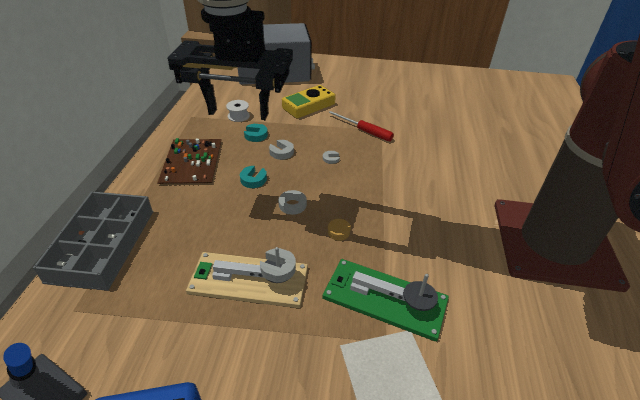

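View pics/wrist0.png

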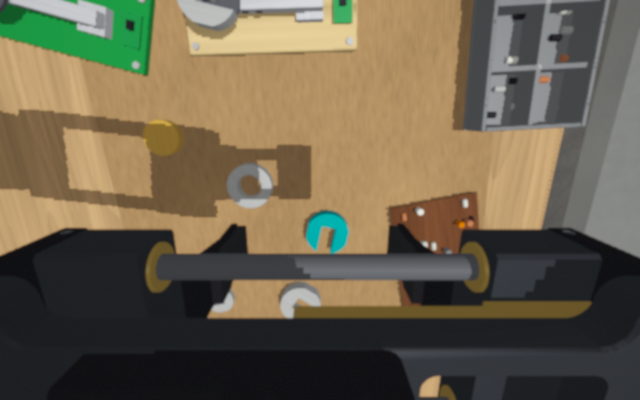

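The scene view shows the plain steel slotted weight at about (259,251), the small one at (258,220), the ring at (331,227), turquoise decoys, and the plywood rig with its pan at about (409,200). The side view has the weight at (281,150) and the pan at (278,262). In the wrist view the weight is partly hidden by the gripper at (300,300).

```bash
python3 - <<'E'
from h import *
S=np.load("pics/scene0.npz");D=np.load("pics/side0.npz");W=np.load("pics/wrist0.npz")
print("weight",onz(S,259,249,.018),onz(D,281,148,.018),onz(W,300,300,.018))
print("ring",onz(S,331,226,.018),onz(W,250,185,.018))
print("lower",onz(S,409,198,.063),onz(D,278,258,.063),onz(W,208,0,.063))
s=cv2.imread("pics/scene0.png");d=cv2.imread("pics/side0.png")
f=lambda i,x,y:cv2.resize(i[y:y+60,x:x+80],None,fx=5,fy=5,interpolation=cv2.INTER_CUBIC)
cv2.imwrite("pics/c1.png",np.vstack([np.hstack([f(s,220,220),f(s,375,175)]),np.hstack([f(d,240,120),f(d,240,235)])]))
E
```

```text
weight [ 0.60112803 -0.19914038  0.018     ] [ 0.59693688 -0.19173008  0.018     ] [ 0.59827062 -0.18902954  0.018     ]
ring [ 0.54642113 -0.01745434  0.018     ] [ 0.53508979 -0.01339657  0.018     ]
lower [0.5251947  0.18646694 0.063     ] [0.51556354 0.18406155 0.063     ] [0.51681766 0.18400784 0.063     ]
```

View pics/c1.png

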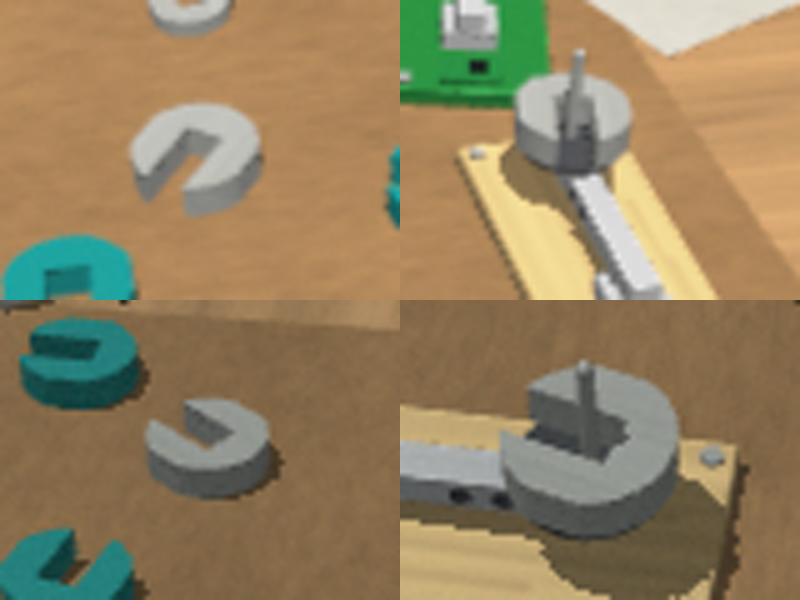

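The weight's mouth points toward +x/-y at about (0.60,-0.19), and the rig stem is at about (0.52,0.185) with the lower slot opening along the beam. I'll look at both from the wrist camera, rig first.

Request:
{"name": "send_rows", "arguments": {
  "rows": [
    [0,0,0,0.06,-0.04,0,-1],
    [0,0,0,0.12,-0.08,0,-1],
    [0,0,0,0.17,-0.1,0,-1],
    [0,0,0,0.17,-0.1,0,-1],
    [0,0,0,0.17,-0.1,0,-1]
  ]
}}

```text
clock: 0.78
eef_pos: [0.5248, 0.1704, 0.2225]
eef_rot: [2.219, 2.223, -0.0]
contact_force: [-0.3, -0.3, -0.5]
gripper_width: 0.087
```

```bash
python3 - <<'E'
from h import *
m=vision.camera_model("wrist");cv2.imwrite("pics/w1.png",vision.camera("wrist"));np.savez("pics/w1.npz",**{k:np.array(m[k]) for k in("camera_matrix","view")})
print(read_state()["eef_pos"])
E
```

```text
[0.52530784 0.16953316 0.22248716]
```

Request:
{"name": "send_rows", "arguments": {
  "rows": [
    [0,0,0,-0.06,0.01,0,-1],
    [0,0,0,-0.12,0.02,0,-1],
    [0,0,0,-0.18,0.04,0,-1],
    [0,0,0,-0.24,0.06,0,-1],
    [0,0,0,-0.3,0.08,0,-1],
    [0,0,0,-0.36,0.08,0,-1],
    [0,0,0,-0.36,0.08,0,-1],
    [0,0,0,-0.36,0.08,0,-1]
  ]
}}

```text
clock: 1.82
eef_pos: [0.6044, -0.1915, 0.2219]
eef_rot: [-2.224, -2.217, 0.0]
contact_force: [0.5, 0.5, 0.3]
gripper_width: 0.0871
```

```bash
python3 - <<'E'
from h import *
m=vision.camera_model("wrist");cv2.imwrite("pics/w2.png",vision.camera("wrist"));np.savez("pics/w2.npz",**{k:np.array(m[k]) for k in("camera_matrix","view")})
s=read_state();print(s["eef_pos"],s["clock"],s["joints"])
a=cv2.imread("pics/w1.png");b=cv2.imread("pics/w2.png")
cv2.imwrite("pics/w12.png",np.vstack([a[:300],b[:300]]))
E
```

```text
[ 0.60461826 -0.19042889  0.22213423] 1.875 [-4.29586396e-01  2.42357818e-01  1.50139487e+00  2.79078216e-04
  1.39870770e+00 -4.28362383e-01]
```

View pics/w12.png

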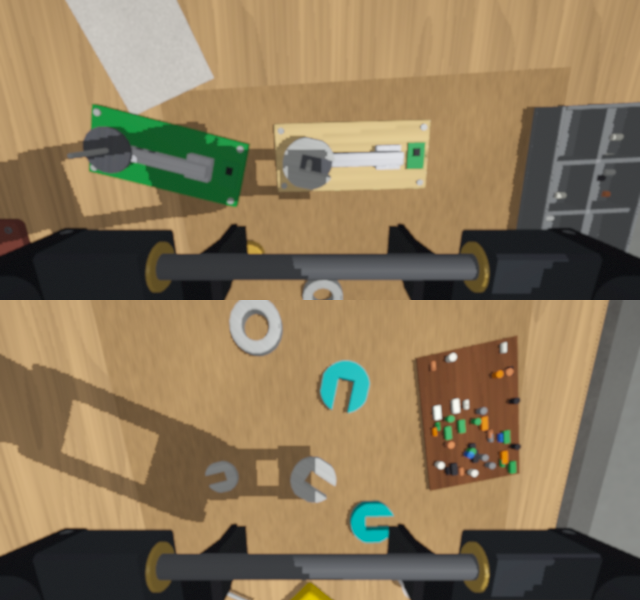

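The wrist views show the lower weight at (308,163), partly in gripper shadow, and the target at (313,179), half in shadow, with its mouth to the lower right. I'll measure both by low-saturation masks.

```bash
cat > meas.py <<'E'
from h import *
def disc(img,m,u,v,z,r=34,sat=45):
    hsv=cv2.cvtColor(img,cv2.COLOR_BGR2HSV)
    b,g,rr=[img[...,i].astype(int) for i in range(3)]
    k=((rr-b)<0.13*(rr+b)/2+4)&((b-rr)<25)
    k=k.astype(np.uint8)*255
    M=np.zeros_like(k);cv2.circle(M,(u,v),r,255,-1);k&=M
    n,l,st,_=cv2.connectedComponentsWithStats(k)
    i=1+np.argmax(st[1:,4]);k=(l==i).astype(np.uint8)*255
    c=max(cv2.findContours(k,0,cv2.CHAIN_APPROX_NONE)[0],key=len)[:,0].astype(float)
    P=np.array([onz(m,*p,z)[:2] for p in c])
    return k,P
E
python3 - <<'E'
from meas import *
im=cv2.imread("pics/w2.png");m=np.load("pics/w2.npz")
k,P=disc(im,m,313,179,.018)
(c,r)=cv2.minEnclosingCircle((P*1000).astype(np.float32));c=np.array(c)/1000
print("weight c,r",c,r)
d=np.linalg.norm(P-c,axis=1);q=P[d<.022]-c
print("slot pts",len(q)); a=np.arctan2(q[:,1],q[:,0]);print(np.degrees([a.min(),a.max()]))
# slot side lines: gap in rim
rim=P[d>.027]-c;t=np.sort(np.degrees(np.arctan2(rim[:,1],rim[:,0])));g=np.diff(np.r_[t,t[0]+360]);i=np.argmax(g);print("gap",g[i],"mid",t[i]+g[i]/2)
q=q[np.argsort(a)]*1000
print(q[::3].round(1).tolist())
ov=im.copy();ov[k>0]=(0,0,255)
crop=lambda i,x,y:cv2.resize(i[y-35:y+35,x-40:x+40],None,fx=5,fy=5,interpolation=cv2.INTER_NEAREST)
im1=cv2.imread("pics/w1.png")
cv2.imwrite("pics/c2.png",np.hstack([crop(ov,313,179),crop(im1,308,163)]))
print(k.sum()/255)
E
```

```text
weight c,r [ 0.59868817 -0.19768925] 30.73035430908203
slot pts 49
[-177.71078687  175.86014784]
gap 42.633570239866636 mid -33.58679608279054
[[-12.0, -0.5], [-9.4, -3.2], [-5.5, -5.9], [-1.5, -10.0], [2.4, -12.7], [6.4, -15.5], [10.4, -18.2], [19.6, -1.9], [15.7, 0.8], [11.7, 3.5], [7.8, 6.2], [3.9, 8.8], [-0.0, 12.8], [-3.9, 12.8], [-6.6, 8.9], [-9.3, 4.9], [-12.0, 0.9]]
1215.0
```

View pics/c2.png

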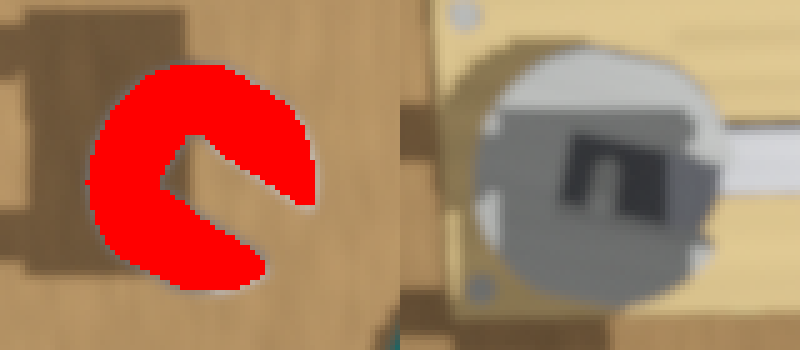

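```bash
python3 - <<'E'
from meas import *
m=np.load("pics/w1.npz");S=np.load("pics/scene0.npz");D=np.load("pics/side0.npz")
f=lambda X,Y,z:onz(m,(X-400)/5+268-.4,Y/5+128-.4,z)[:2]
e=[f(*p,.063) for p in[(573,133),(720,165),(560,200),(700,240)]]
for a,b in((e[0],e[1]),(e[2],e[3]),(e[2],e[0])): print(np.degrees(np.arctan2(*(b-a)[::-1])),a,b)
print("stem top scene",onz(S,410.8,185.6,.097),"side",onz(D,277,248.2,.097))
# two-ray
A=[];B=[]
for mm,u,v in((S,410.8,185.6),(D,277,248.2)):
    c,d=ray(mm,u,v);d/=np.linalg.norm(d);Q=np.eye(3)-np.outer(d,d);A.append(Q);B.append(Q@c)
st=np.linalg.solve(sum(A),sum(B));print("tri",st)
for z in(.045,.097):
    p=proj(m,[st[0],st[1],z]);print("in crop",(p[0]-268)*5+400,(p[1]-128)*5)
# lower disc outline: points picked on crop
pts=np.array([f(*p,.063) for p in[(500,110),(590,50),(670,65),(725,140),(640,300),(530,280),(690,275)]])
M=np.c_[2*pts,np.ones(len(pts))];s=np.linalg.lstsq(M,(pts**2).sum(1),rcond=None)[0];print("lower c",s[:2],"r",np.sqrt(s[2]+s[:2]@s[:2]))
# beam direction
print("base edges",onz(m,275,127,.005),onz(m,430,121,.005))
W=np.load("pics/w2.npz")
for n,u,v in(("small",221,176),("turq",371,222),("turq2",345,87)):print(n,onz(W,u,v,.015))
E
```

```text
-12.204706211853916 [0.50780453 0.20291615] [0.54106702 0.19572168]
-16.086139392978637 [0.50463808 0.18764785] [0.53672358 0.17839525]
78.2836745628035 [0.50463808 0.18764785] [0.50780453 0.20291615]
stem top scene [0.51989095 0.18957624 0.097     ] side [0.51395239 0.19183358 0.097     ]
tri [0.51505357 0.19057758 0.09433687]
in crop 605.7407780798851 173.05079973968063
in crop 598.5505212014502 212.54629243498428
lower c [0.51522758 0.19215073] r 0.029085261272247465
base edges [0.46983099 0.23073841 0.005     ] [0.67015373 0.23851146 0.005     ]
small [ 0.47684454 -0.19308446  0.015     ]
turq [ 0.67822672 -0.25841051  0.015     ]
turq2 [ 0.63831388 -0.08329716  0.015     ]
```

Request:
{"name": "send_rows", "arguments": {
  "rows": [
    [0,0,-0.16,-0.004,-0.004,0.02,-1],
    [0,0,-0.32,-0.008,-0.0065,0.05,-1],
    [0,0,-0.48,-0.008,-0.0065,0.08,-1],
    [0,0,-0.64,-0.008,-0.0065,0.11,-1],
    [0,0,-0.8,-0.008,-0.0065,0.14,-1],
    [0,0,-0.942,-0.008,-0.0065,0.17,-1],
    [0,0,-0.942,-0.008,-0.0065,0.17,-1],
    [0,0,-0.942,-0.008,-0.0065,0.17,-1]
  ]
}}

```text
clock: 2.88
eef_pos: [0.5994, -0.1975, 0.0539]
eef_rot: [0.973, 2.985, -0.0]
contact_force: [-0.4, 0.1, 0.2]
gripper_width: 0.0868
```

```bash
python3 - <<'E'
from meas import *
m=vision.camera_model("wrist");im=vision.camera("wrist");cv2.imwrite("pics/w3.png",im)
s=read_state();print(s["eef_pos"],s["eef_rot"])
for z in(.018,): print(proj(m,[.5985,-.198,z]),proj(m,[.5985+.03*.809,-.198-.03*.588,z]))
E
```

```text
[ 0.59983737 -0.19794837  0.05453298] [ 9.72602077e-01  2.98425625e+00 -5.44087718e-04]
[316.12337635 219.29864833] [316.25267996 256.13692474]
```

View pics/w3.png

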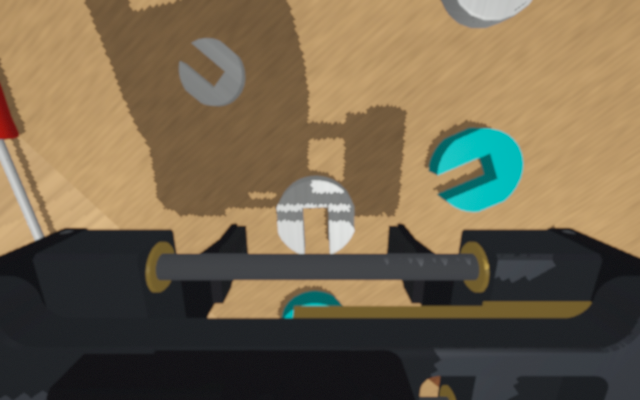

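The slot is vertical in the image at (316,219) and centred between the fingers, so the alignment is good. Next I descend and grip.

Request:
{"name": "send_rows", "arguments": {
  "newtons": 30,
  "rows": [
    [0,0,0,0,0,0.025,-1],
    [0,0,0,0,0,0.042,-1],
    [0,0,0,0,0,0.049,-1],
    [0,0,0,0,0,0.049,-1],
    [0,0,0,0,0,0.049,-0.3],
    [0,0,0,0,0,0.049,1],
    [0,0,0,0,0,0.049,1],
    [0,0,0,0,0,0.049,1],
    [0,0,0,0,0,0.049,1],
    [0,0,0,0,0,0.049,1],
    [0,0,0,0,0,0.049,1]
  ]
}}

```text
clock: 4.3
eef_pos: [0.5986, -0.1981, 0.0038]
eef_rot: [0.971, 2.987, -0.0]
contact_force: [-1.1, 0.3, 3.0]
gripper_width: 0.0565
```

Request:
{"name": "send_rows", "arguments": {
  "rows": [
    [0,0,0,0,0,-0.03,1],
    [0,0,0,0,0,-0.08,1],
    [0,0,0.17,0.01,0.01,-0.13,1],
    [0,0,0.34,0.03,0.027,-0.16,1],
    [0,0,0.51,0.055,0.05,-0.16,1],
    [0,0,0.68,0.08,0.072,-0.16,1],
    [0,0,0.85,0.105,0.094,-0.16,1],
    [0,0,1.02,0.13,0.117,-0.16,1],
    [0,0,1.19,0.155,0.139,-0.16,1],
    [0,0,1.36,0.18,0.162,-0.16,1],
    [0,0,1.53,0.205,0.184,-0.16,1],
    [0,0,1.7,0.228,0.205,-0.16,1],
    [0,0,1.87,0.25,0.225,-0.16,1],
    [0,0,2.04,0.267,0.24,-0.16,1],
    [0,0,2.21,0.28,0.252,-0.16,1],
    [0,0,2.38,0.29,0.261,-0.16,1],
    [0,0,2.55,0.296,0.266,-0.16,1],
    [0,0,2.74,0.296,0.266,-0.16,1],
    [0,0,2.74,0.296,0.266,-0.16,1],
    [0,0,2.74,0.296,0.266,-0.16,1]
  ]
}}

```text
clock: 6.8
eef_pos: [0.5152, 0.1911, 0.1629]
eef_rot: [3.122, -0.351, -0.002]
contact_force: [-0.4, -0.1, -4.0]
gripper_width: 0.0566
```

```bash
python3 - <<'E'
from meas import *
L=[]
for n in("wrist","scene","side"):
    m=vision.camera_model(n);im=vision.camera(n);cv2.imwrite(f"pics/{n}4.png",im);np.savez(f"pics/{n}4.npz",**{k:np.array(m[k]) for k in("camera_matrix","view")})
    L.append(im)
s=read_state();print(s["eef_pos"],s["eef_rot"],s["gripper_width"],s["clock"])
f=lambda i,x,y:cv2.resize(i[y:y+80,x:x+100],None,fx=4,fy=3.75,interpolation=cv2.INTER_CUBIC)
cv2.imwrite("pics/c4.png",np.vstack([cv2.resize(L[0],(480,300)),np.hstack([f(L[1],360,140),f(L[2],230,195)])[:, :800][:, :]]) if 0 else np.vstack([np.hstack([cv2.resize(L[0],(480,300)),np.zeros((300,320,3),np.uint8)]),np.hstack([f(L[1],360,140),f(L[2],230,195)])]))
E
```

```text
[0.51547292 0.19106628 0.16335327] [ 3.12154269e+00 -3.53716287e-01 -4.86281867e-04] 0.05692073576436032 6.95
```

View pics/c4.png

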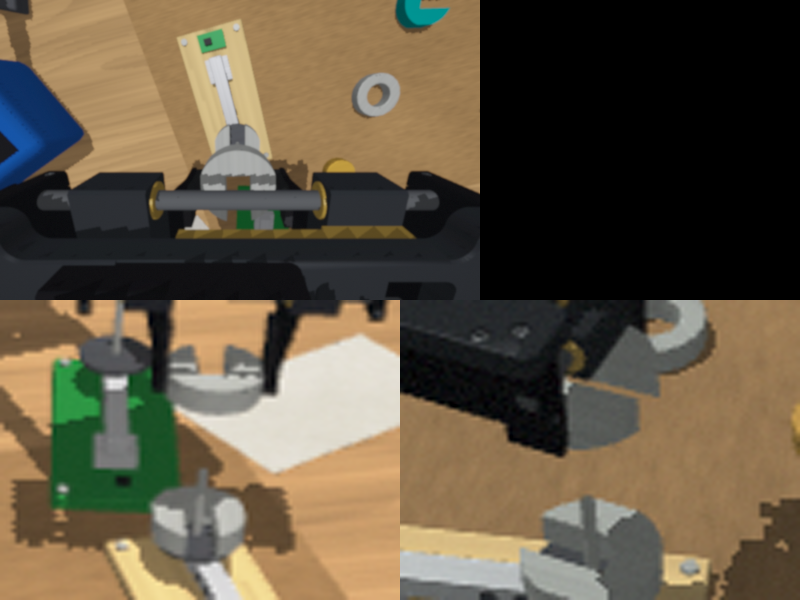

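The wrist view shows the two slots opposed and collinear. The scene and side views show the held weight directly above the stem with its mouth toward the robot. I'll lower it past the stem tip first.

Request:
{"name": "send_rows", "arguments": {
  "rows": [
    [0,0,0,0,0,0.03,1],
    [0,0,0,0,0,0.05,1],
    [0,0,0,0,0,0.06,1],
    [0,0,0,0,0,0.07,1],
    [0,0,0,0,0,0.08,1],
    [0,0,0,0,0,0.08,1],
    [0,0,0,0,0,0.08,1]
  ]
}}

```text
clock: 7.82
eef_pos: [0.5159, 0.1913, 0.084]
eef_rot: [-3.121, 0.356, -0.001]
contact_force: [0.2, -0.2, -3.2]
gripper_width: 0.057
```

```bash
python3 - <<'E'
from meas import *
L=[]
for n in("scene","side"):
    L.append(vision.camera(n))
s=read_state();print(s["eef_pos"],s["contact_force"],s["ft_torque"],s["clock"])
f=lambda i,x,y:cv2.resize(i[y:y+80,x:x+80],None,fx=5,fy=5,interpolation=cv2.INTER_CUBIC)
cv2.imwrite("pics/c5.png",np.hstack([f(L[0],370,150),f(L[1],240,205)]))
E
```

```text
[0.5160824  0.19134212 0.08418414] [-0.04171223 -0.42474663 -3.13537015] [ 0.1409796   0.1639792  -0.00033154] 7.925
```

View pics/c5.png

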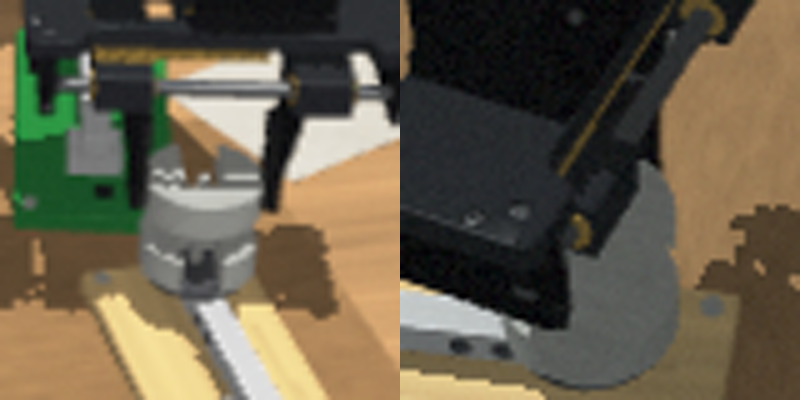

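The stem has passed through the slot with no side force. Now the slow final lowering.

Request:
{"name": "send_rows", "arguments": {
  "rows": [
    [0,0,0,0,0,0.006,1],
    [0,0,0,0,0,0.011,1],
    [0,0,0,0,0,0.0135,1],
    [0,0,0,0,0,0.0145,1],
    [0,0,0,0,0,0.0155,1],
    [0,0,0,0,0,0.016,1],
    [0,0,0,0,0,0.0165,1],
    [0,0,0,0,0,0.0165,1]
  ]
}}

```text
clock: 8.93
eef_pos: [0.5156, 0.1912, 0.0671]
eef_rot: [-3.121, 0.356, -0.0]
contact_force: [-0.3, 0.3, -3.6]
gripper_width: 0.0568
```

Request:
{"name": "send_rows", "arguments": {
  "rows": [
    [0,0,0,0,0,0.0004,1],
    [0,0,0,0,0,0.0008,1],
    [0,0,0,0,0,0.0008,1],
    [0,0,0,0,0,0.0008,1]
  ]
}}

```text
clock: 9.43
eef_pos: [0.5157, 0.1912, 0.0668]
eef_rot: [-3.121, 0.356, -0.0]
contact_force: [-2.7, -0.4, 5.1]
gripper_width: 0.0571
```

Contact is clear, with the force rising by about 9 N. I'll ease off slightly, open slowly and retreat.

Request:
{"name": "send_rows", "arguments": {
  "rows": [
    [0,0,0,0,0,-0.0004,1],
    [0,0,0,0,0,-0.0004,1],
    [0,0,0,0,0,-0.0004,-0.32],
    [0,0,0,0,0,-0.0004,-0.4],
    [0,0,0,0,0,-0.0004,-0.5],
    [0,0,0,0,0,-0.0004,-0.7],
    [0,0,0,0,0,-0.0004,-0.9],
    [0,0,0,0,0,-0.0004,-0.9],
    [0,0,0,0,0,-0.01,-0.9],
    [0,0,0,0,0,-0.03,-0.9],
    [0,0,0,0,0,-0.06,-0.9],
    [0,0,0,0,0,-0.1,-0.9],
    [0,0,0,0,0,-0.14,-0.9],
    [0,0,0,-0.05,0,-0.16,-0.9],
    [0,0,0,-0.05,0,-0.16,-0.9],
    [0,0,0,-0.05,0,-0.16,-0.9]
  ]
}}

```text
clock: 11.42
eef_pos: [0.4672, 0.2025, 0.2266]
eef_rot: [-3.121, 0.355, -0.002]
contact_force: [0.3, -0.8, 0.5]
gripper_width: 0.0828
```

```bash
python3 - <<'E'
from meas import *
L=[]
for n in("scene","side","wrist"):
    L.append(vision.camera(n))
s=read_state();print(s["eef_pos"],s["contact_force"],s["gripper_width"],s["clock"])
f=lambda i,x,y:cv2.resize(i[y:y+80,x:x+80],None,fx=5,fy=5,interpolation=cv2.INTER_CUBIC)
m=vision.camera_model("wrist");u,v=proj(m,[.516,.191,.08]).astype(int);print(u,v)
cv2.imwrite("pics/c6.png",np.hstack([f(L[0],370,150),f(L[1],240,205)]));cv2.imwrite("pics/w6.png",L[2])
E
```

```text
[0.46705921 0.20210815 0.22541635] [-0.65600858  0.5125959  -0.56383015] 0.08243173919900497 11.575
316 139
```

View pics/c6.png

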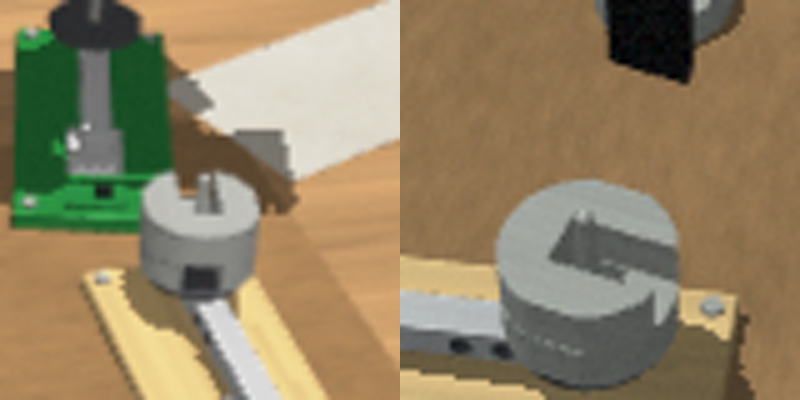

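The upper weight lies flat on the lower one, with its stem in the slot and its mouth opposite. The gripper is clear, so I'll hand in.

```bash
python3 -c "
from bench import ticket;print(ticket.close_job())"
```

```text
the job is handed in; nothing more can be done
None
```

The second large steel weight now lies flat on the first one on the plywood rig. The stem is in both slots, and the upper slot faces the opposite way to the lower one. I gripped the weight by its rim flats, turned it 157°, and lowered it over the stem. It touched down at about 9 N, then I released it slowly and backed the gripper away. The job took about 11.6 s.

**Last checks:** the final scene and side pictures show the stack flat and concentric, the first weight still seated, and the gripper clear with only noise on the force reading. I estimated the slot opposition by eye from the pictures, to within a few degrees.

**Disagreement:** the scene and side cameras put the stem about 6 mm apart in x. That lies along the slot, where there was room to spare, and no side force appeared as the weight went down the stem.

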